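Load the checking fixture and gauge it with the dip rod

TASK

Stand the short steel casting flask upright in the open drawer of the grey checking fixture, let go of it and slide the drawer fully shut. Then take the gauge rod by its wooden handle from its cradle, push it into the sloping guide tube on the fixture until the collar stops against the mouth, pull it right out, and show it for reading: rod level, its tip over the middle of the white tile and about 80 mm above it. Finish while still holding the rod there, still, touching nothing else with it, and leave the other things on the bench where they are.

Things in the scene. Friction and masses are not known exactly. Their poses are not given: they have to be found in the camera images.
- flask_center (a point): Centre of the casting flask: an upright plain steel cylinder, 40 mm diameter, 45 mm high, about 0.18 kg, with a white plaster top; it stands on the bench. The point is on its axis, 22.5 mm above its underside; z is its axis.
- fixture: The grey checking fixture, fixed to the bench: a box 170 mm deep (x), 170 mm wide (y), 95 mm high, origin at the centre of its underside. Its -x face, towards the robot, is the front, where the drawer slides out; the guide tube stands on its top and leans out to its +y side.
- fixture_drawer0 (a joint): Drawer of the fixture: 0 = fully shut, grows in metres as it slides out along the fixture's -x (up to 0.11); starts about 0.1 open. It slides with about 1 N of friction and stays where it is left.
- drawer_floor (a point): Top of the drawer's inner floor, at the middle of the whole drawer (moves with the drawer; axes as the fixture's). The inner floor measures 125 mm (x) by 128 mm (y), walls 6 mm thick and 51 mm high, front plate up to 60 mm above the floor. With the drawer out by q only the front part, from 62 mm in front of this point (its -x) back to (q - 68 mm) behind it, lies clear of the fixture's top plate, whose upper face is 73 mm above this floor.
- fixture_drawer0_handle (a point): Middle of the drawer's steel bar handle: a round bar 11 mm thick, 85 mm long along the fixture's y, 35 mm in front of the drawer's front plate, about 57 mm above the bench. Pushing it along the fixture's +x shuts the drawer.
- tube_mouth (a point): Centre of the open upper end of the guide tube. Its z axis is the tube's axis and points out of the tube, up at 30 degrees above level towards the fixture's +y. Steel tube 24 mm outside, 13 mm bore, 85 mm deep; the mouth is 175 mm above the bench.
- gauge_grip (a point): Centre of the gauge rod's wooden handle, which is 70 mm long (x), 14 mm wide (y), 18 mm thick (z). +x runs along the rod to its tip. Whole rod about 0.12 kg, balancing about 9 mm ahead of the handle centre. Behind the handle is a steel pin 10 mm thick, 26 mm long. It starts lying level in the cradle, its centre 55 mm above the bench.
- gauge_collar (a point): Centre of the front face of the gauge rod's collar (a steel disc 26 mm across, 6 mm thick, directly in front of the handle), 41 mm ahead (+x) of the handle's centre; same axes as the handle. When the collar stops, this point is at the tube's mouth.
- gauge_tip (a point): Tip of the gauge rod, 121 mm ahead (+x) of the handle's centre and 80 mm ahead of the collar's face. The steel shaft is 8 mm thick with a 6 mm long tapered tip; same axes as the handle.
- cradle: Dark wooden cradle of the gauge rod, fixed to the bench, origin under the rod's handle centre, +x along the rod to its tip. Base plate 180 x 56 x 8 mm; two notched blocks 36 mm wide, their tops 60 to 61 mm above the bench, hold the shaft 81 to 95 mm ahead of the origin and the pin 46 to 58 mm behind it. Lift the rod straight up.
- tile_top (a point): Middle of the upper face of the white ceramic reading tile, 90 x 90 mm and 8 mm thick, fixed flat on the bench.
- jar: Bystander: small glass jar with brass cap, 48 mm across, 60 mm high; origin under its centre.
- tin: Bystander: closed aluminium low tin, 68 mm across, 28 mm high; origin under its centre.
- bench_block: Bystander: dark steel bench block 60 x 60 x 22 mm; origin under its centre.
- hammer: Bystander: hammer 220 mm long lying on the bench, handle towards its own -x.
- dish: Bystander: white ceramic dish 84 mm across, 22 mm high; origin under its centre.
- mandrel: Bystander: upright tapered steel ring mandrel, foot 44 mm across, 75 mm high; origin under its centre.
- wax_block: Bystander: small block of carving wax 30 x 22 x 18 mm; origin under its centre.
Not all that is in view belongs to the job. Leave any green or purple look-alike of the cradle alone.

How it is judged:
On the way, in this order (a step that is already met when the one before it is completed fails the run):
1. the flask stands upright on the drawer's floor, let go, the drawer not yet shut (x of flask_center in the frame of drawer_floor between -0.06 and 0.06 m and y of flask_center in the frame of drawer_floor between -0.06 and 0.06 m and z of flask_center in the frame of drawer_floor between 0.015 and 0.03 m and angle between flask_center's own z axis and vertical below 0.15 rad and contact force between the fingers and flask below 0.05 N and linear speed of flask below 0.02 m/s and value of joint fixture_drawer0 above 0.03 m), for 0.2 s.
2. the drawer is fully shut with the flask standing in it (x of flask_center in the frame of drawer_floor between -0.06 and 0.06 m and y of flask_center in the frame of drawer_floor between -0.06 and 0.06 m and z of flask_center in the frame of drawer_floor between 0.015 and 0.03 m and angle between flask_center's own z axis and vertical below 0.15 rad and value of joint fixture_drawer0 below 0.004 m), for 0.2 s.
3. the gauge rod is in the guide tube, its collar stopped against the mouth (distance between gauge_collar and tube_mouth below 0.005 m and z of gauge_collar in the frame of tube_mouth between -0.002 and 0.0025 m and angle between the x axis of gauge_collar and the z axis of tube_mouth, either way round below 0.08 rad and value of joint fixture_drawer0 below 0.006 m), for 0.15 s.
At the end, for the whole second after the job is handed in: The flask stands upright, untouched, on the floor of the drawer, which is shut to within 6 mm; the gripper holds the gauge rod still and level to within 7 degrees, its tip within 25 mm sideways of the tile's middle and 50 to 110 mm above the tile, the rod touching nothing but the gripper (x of flask_center in the frame of drawer_floor between -0.06 and 0.06 m and y of flask_center in the frame of drawer_floor between -0.06 and 0.06 m and z of flask_center in the frame of drawer_floor between 0.015 and 0.03 m and angle between flask_center's own z axis and vertical below 0.15 rad and contact force between the fingers and flask below 0.05 N and value of joint fixture_drawer0 below 0.006 m and horizontal distance between gauge_tip and tile_top below 0.025 m and z of gauge_tip in the frame of tile_top between 0.05 and 0.11 m and angle between gauge_grip's own x axis and vertical between 1.4508 and 1.6908 rad and contact force between the fingers and gauge above 1 N and contact force between gauge and cradle below 0.05 N and contact force between gauge and fixture below 0.05 N and contact force between gauge and tile below 0.05 N and contact force between gauge and jar below 0.05 N and contact force between gauge and tin below 0.05 N and contact force between gauge and bench_block below 0.05 N and contact force between gauge and hammer below 0.05 N and contact force between gauge and dish below 0.05 N and contact force between gauge and mandrel below 0.05 N and contact force between gauge and wax_block below 0.05 N and linear speed of gauge below 0.03 m/s and angular speed of gauge below 0.15 rad/s); the arm keeps its last pose, push and grip.
It fails at once if a bystander is shifted by more than 25 mm (distance of any of jar, tin, bench_block, hammer, dish, mandrel, wax_block from where it was at the start of the episode above 0.025 m).
It also fails if it takes over 70 s, if anything falls off the work surface, if the arm or the gripper's body presses on something with over 40 N, if the wrist force passes 120 N, or if a joint passes its speed limit or range.

ROBOT

A 6-joint arm with a two-finger parallel gripper is mounted at the origin on the work surface. World frame = base frame: x ahead of the robot, y to its left, z up, the work surface at z = 0. Lengths are in m, angles in rad, forces in N, time in s.
With the tool pointing down it reaches from about 0.25 to 0.725 m from the base axis. Payload 4 kg.
Tool frame: the origin (TCP) lies on the centre line of the jaws, within the pads' length; the fingertips stand 17 mm ahead of it and the grasp point (between the pads) lies 2 mm behind it; z points along the fingers, y is the line along which they close (so a half turn about z gives the same grasp; the last joint's range is limited). The gripper opens to 85 mm and grips with 20 to 120 N. Pads are 22 mm wide; open, the fingers measure 114 mm over their backs; the gripper's body (76 mm by 85 mm) begins 54 mm behind the grasp point. The pads swing forward as they close: fully open they stand 13 mm farther back than shut.
Start: joints at [1.133, 0.241, 0.005, 1.335, 0, 1.571], TCP at [0.212, 0.453, 0.248] pointing down, gripper open.
Joint ranges: [-2.72, 2.72], [-1.05, 1.87], [-1.09, 1.28], [-1.99, 2.15], [-1.42, 1.44], [-3.14, 3.14]. Speed limits (rad/s): [2.79, 2.79, 3.14, 3.14, 3.14, 3.14].

INTERFACE

Orientations are given as a unit quaternion [x, y, z, w].
In Python, from workcell import bot, camera, get_calibration gives the robot as it stands.
- The arm moves only by the tool apply_moves, never from a script. Its argument "steps" is a list of rows, each a list of 3 entries, a list of its own where there are three numbers: the shift along the tool's x, y, z as a fraction of full scale, then the turn, a rotation vector about the tool's x, y, z as a fraction of full scale, then the opening, from 0 (shut) to 1 (fully open). A call has exactly 8 rows; each row shifts and turns the commanded pose from where the row before left it, along the tool's axes as they then stand; what a row does not reach is not made up. Full scale, the value 1, is 20 cm for a shift and pi rad for a turn. A row lasts 1/12 s, in which the tool goes at most 41.7 mm and 7.16 degrees, less where a joint would pass 70% of its speed; a pose out of reach is approached as far as the arm can. A call with a number of a shift or a turn outside -1 to 1 is refused whole. A call with a gripper value outside its range is refused whole. The fingers move at their own pace and stop on an object; the grip force is fixed at half the most. Time passes only in rows, so rows that do not move let the fingers close, or fill a call up. It gives the time, the measured TCP pose, the force, the opening and the grip force at its end, in the units of the state.
- bot.get_obs(): the state, without advancing time (a new reading comes with each control period).
- camera(name): name is "side" or "top"; returns (picture, depth): 420x560x3 uint8, red, green, blue; 420x560 float32, m along the optical axis (not along the pixel's ray), 0 where there is no reading.
- get_calibration(name): a dict with "fov_y" (degrees; the focal length in pixels is half the picture's height over the tangent of half this angle, whatever the lens; pixels are square), "cx", "cy" (the principal point, pixels), "dist_coeffs" ([k1, k2, p1, p2, k3] as OpenCV has them; the pictures are not rectified), "rvec" (rotation vector, rad) and "tvec" (3), from world to camera coordinates, as OpenCV has them. Camera axes: x right, y down, z forward; pixel columns grow to the right and rows downward; lengths in m; the calibration is good to about 2 mm. A picture is of the moment at which its call begins. get_calibration takes no time and is no camera call.
- bot.job_done(): hands the job in; it is judged then, once.
The state is a dict: "clock": time; "joint_pos": joint angles; "joint_vel": joint speeds; "tau": joint torques, N m; "eef_pos": TCP position; "tool_rot": TCP orientation; "ft_force": force on the tool from outside, world axes, zero at the start; "ft_torque": the same for the moment, N m; "grip_width": finger opening in m; "grasp_force": force on a finger pad.
Only numpy, scipy, OpenCV 4.12 (cv2) and the standard library are available. Lean on these libraries where they do the work, as an engineer would, in place of code of your own. Each camera call takes 0.05 s, during which the arm holds its last target. There are 200 camera calls.

## Working session

There is one attempt and no reset: what is moved stays moved. The work goes in short steps, Python scripts to look and compute and a tool call to move; the robot and the scene stay as the last step left them, time stands still between calls to the robot, and variables do not carry over. Pictures are saved under pics/ and viewed, at most 10 in all, crops included, and the job is handed in when it is done.

Besides the shell and the picture viewer there is one more tool, called as a command line: name --argument value ..., lists and objects as JSON in quotes. apply_moves: Moves the arm, as the interface text tells. Its arguments: {"type":"object","properties":{"steps":{"type":"array"}},"required":["steps"]}

```bash
mkdir -p pics; cat > h.py <<'E'
import numpy as np, cv2
from workcell import bot, camera, get_calibration
from scipy.spatial.transform import Rotation as R
def cal(n):
    c=get_calibration(n); f=210/np.tan(np.radians(c["fov_y"])/2)
    K=np.array([[f,0,c["cx"]],[0,f,c["cy"]],[0,0,1]]); return K,np.array(c["dist_coeffs"],float),cv2.Rodrigues(np.array(c["rvec"],float))[0],np.array(c["tvec"],float)
def world(n,d):
    K,D,Rm,t=cal(n); v,u=np.mgrid[0:420,0:560]
    p=cv2.undistortPoints(np.stack([u,v],-1).reshape(-1,1,2).astype(float),K,D).reshape(420,560,2)
    c=np.dstack([p,np.ones((420,560))])*d[...,None]
    return (c-t)@Rm
def onz(n,uv,z):
    K,D,Rm,t=cal(n); p=cv2.undistortPoints(np.array(uv,float).reshape(-1,1,2),K,D).reshape(-1,2)
    r=np.c_[p,np.ones(len(p))]@Rm; o=-Rm.T@t
    return o+r*((z-o[2])/r[:,2])[:,None]
def proj(n,P):
    K,D,Rm,t=cal(n); return cv2.projectPoints(np.array(P,float).reshape(-1,1,3),cv2.Rodrigues(Rm)[0],t,K,D)[0].reshape(-1,2)
def snap(n,f,box=None,s=1):
    im,d=camera(n); np.savez('last_'+n,im=im,d=d)
    x=im if box is None else im[box[1]:box[3],box[0]:box[2]]
    cv2.imwrite('pics/'+f,cv2.resize(x[...,::-1],None,fx=s,fy=s,interpolation=cv2.INTER_CUBIC)); return im,d
E
python3 - <<'E'
from h import *
for n in("top","side"):
    snap(n,n+'0.png',s=1.4); K,D,Rm,t=cal(n); print(n,K[0,0],D,-Rm.T@t,Rm[2])
print(bot.get_obs())
E
```

```text
top 383.95075760165895 [-0.0523321  0.         0.         0.         0.       ] [0.24576867 0.09211949 1.44918416] [ 1.87749547e-01  4.88412409e-04 -9.82216814e-01]
side 522.2023847169603 [-0.20547525  0.          0.          0.          0.        ] [0.23896181 1.23276308 1.04402313] [ 0.17330359 -0.76746748 -0.61721919]
{'clock': 0.1, 'joint_pos': array([ 1.13299187e+00,  2.41380451e-01,  3.81390121e-03,  1.33523469e+00,
       -8.58512485e-06,  1.57076857e+00]), 'joint_vel': array([-7.17389862e-04,  1.04272493e-04,  3.95513308e-03, -1.30661622e-03,
        2.56873049e-04, -9.60427484e-05]), 'tau': array([ 3.52917141e-04, -3.73140335e+01,  2.53010255e+01,  1.08608257e-02,
       -4.12210647e-05,  9.81089642e-06]), 'eef_pos': array([0.21173735, 0.45232668, 0.2474634 ]), 'tool_rot': array([ 2.17144521e-01,  9.76138951e-01, -9.79463067e-04, -2.13515000e-04]), 'ft_force': array([ 0.95726246, -0.1453392 ,  1.16093491]), 'ft_torque': array([-0.03537637,  0.04571171,  0.02859068]), 'grasp_force': 0.0, 'grip_width': 0.08564687564355807}
```

View pics/top0.png

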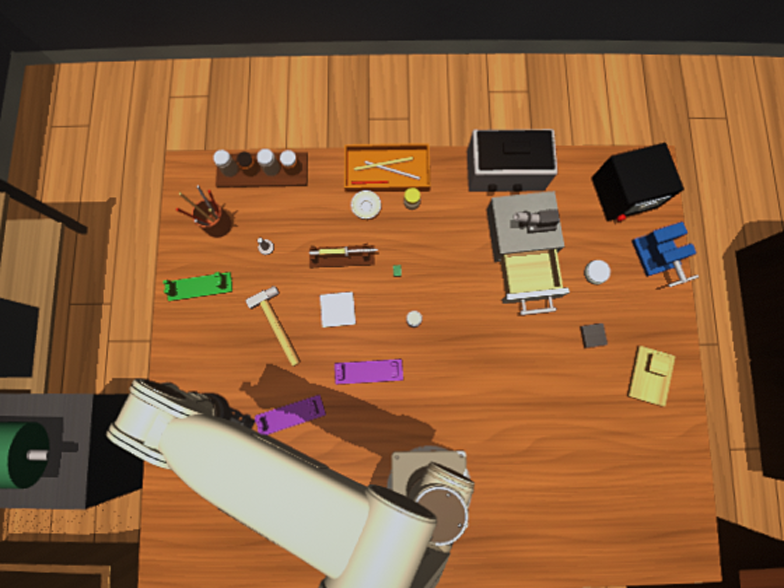

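View pics/side0.png

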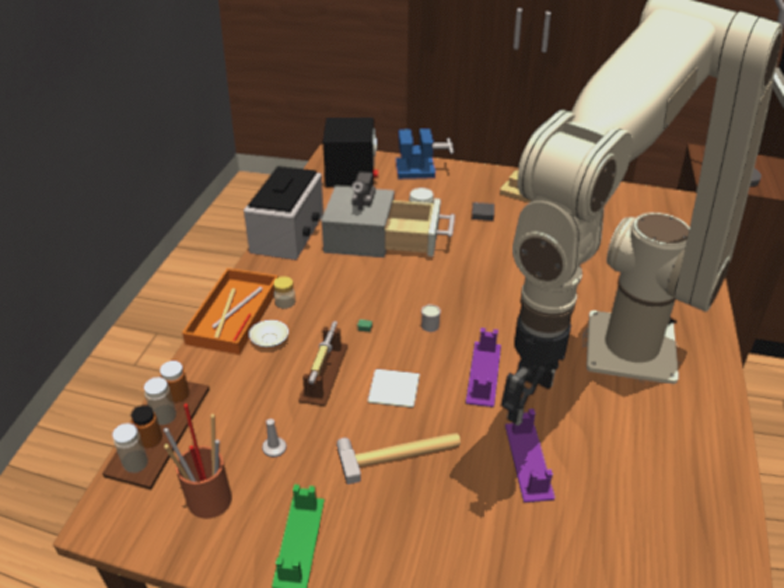

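The top view shows the flask at (414,318), the drawer near (533,275), the rod in its cradle at (342,252) and the tile at (338,309), all in 1.4× pixels. The side view shows the same layout. Next I'll take enlarged crops.

```bash
python3 - <<'E'
from h import *
a=np.load('last_top.npz'); im=a['im']
cv2.imwrite('pics/topc.png',cv2.resize(im[130:260,210:410,::-1],None,fx=4,fy=4,interpolation=cv2.INTER_CUBIC))
b=np.load('last_side.npz')['im']
cv2.imwrite('pics/sidec.png',cv2.resize(b[110:310,200:340,::-1],None,fx=3,fy=3,interpolation=cv2.INTER_CUBIC))
W=world('top',a['d'])
for (u,v) in [(296,227),(241,221),(244,179),(380,195),(380,160),(427,194),(295,141),(261,146)]: print(u,v,W[v,u].round(4))
E
```

```text
296 227 [0.4399 0.0318 0.0456]
241 221 [0.4709 0.2387 0.0076]
244 179 [0.6206 0.2228 0.0633]
380 195 [ 0.5616 -0.2925  0.0228]
380 160 [ 0.6707 -0.2753  0.1178]
427 194 [ 0.5605 -0.4695  0.0353]
295 141 [0.7699 0.029  0.0566]
261 146 [0.7702 0.1616 0.0054]
```

View pics/topc.png

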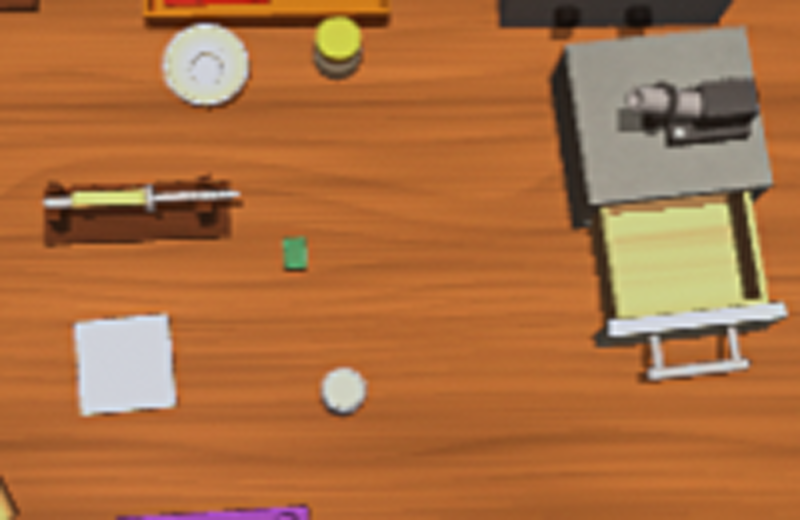

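View pics/sidec.png

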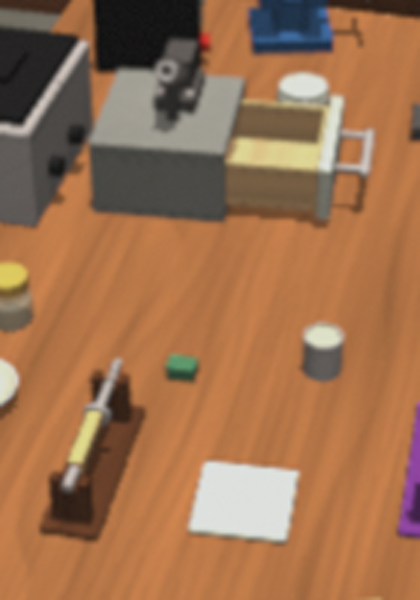

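```bash
cat > m.py <<'E'
from h import *
def tp(*c): return [((x+.5)/4-.5+210,(y+.5)/4-.5+130) for x,y in c]
def sp(*c): return [((x+.5)/3-.5+200,(y+.5)/3-.5+110) for x,y in c]
def show(l,a): print(l,a.round(4).tolist())
show('flask top',onz('top',tp((343,388)),.045)); show('flask side',onz('side',sp((323,337)),.045))
show('tile t',onz('top',tp((75,323),(168,315),(177,406),(82,415)),.008)); show('tile s',onz('side',sp((204,462),(298,470),(288,541),(190,532)),.008))
show('rod t: pin end,h back,h front,tip',onz('top',tp((44,203),(72,199.5),(147,196.5),(240,194)),.057))
show('rod s',onz('side',sp((68,485),(77,462),(98,410),(118,362)),.055))
fx=onz('top',tp((590,205),(770,187),(745,28),(567,45)),.095); show('fix t',fx)
fs=onz('side',sp((228,152),(245,78),(117,69),(93,142)),.095); show('fix s',fs)
show('plate t',onz('top',tp((608,328),(786,310)),.082)); show('handle t',onz('top',tp((650,375),(748,364)),.060))
show('handle s',onz('side',sp((365,174),(370,133)),.057))
F=fx[:,:2].mean(0); 
y=(fx[0]-fx[1])+(fx[3]-fx[2]); print('yaw t',np.degrees(np.arctan2(y[1],y[0]))-90)
y=(fs[0]-fs[1])+(fs[3]-fs[2]); print('yaw s',np.degrees(np.arctan2(y[1],y[0]))-90)
print(F, fs.mean(0))
for n in('top','side'):
    W=world(n,np.load(f'last_{n}.npz')['d']).reshape(-1,3)
    m=(abs(W[:,0]-F[0])<.1)&(abs(W[:,1]-F[1])<.11)&(W[:,2]>.102)&(W[:,2]<.21)
    P=W[m]; print(n,len(P)); np.save('tube_'+n,P); 
    print(P[np.argsort(-P[:,2])][::max(1,len(P)//25)].round(3).tolist())
E
python3 m.py
```

```text
flask top [[0.4414, 0.0341, 0.045]]
flask side [[0.4394, 0.0376, 0.045]]
tile t [[0.5125, 0.2872, 0.008], [0.5191, 0.1983, 0.008], [0.4315, 0.1897, 0.008], [0.4241, 0.2795, 0.008]]
tile s [[0.52, 0.2025, 0.008], [0.4313, 0.192, 0.008], [0.4211, 0.2833, 0.008], [0.5095, 0.2934, 0.008]]
rod t: pin end,h back,h front,tip [[0.6182, 0.3111, 0.057], [0.6212, 0.2848, 0.057], [0.6231, 0.2144, 0.057], [0.6243, 0.1273, 0.057]]
rod s [[0.6175, 0.3069, 0.055], [0.6188, 0.277, 0.055], [0.6215, 0.2055, 0.055], [0.6236, 0.1346, 0.055]]
fix t [[0.5994, -0.1925, 0.095], [0.6145, -0.3592, 0.095], [0.7687, -0.3475, 0.095], [0.7535, -0.1793, 0.095]]
fix s [[0.5951, -0.195, 0.095], [0.6149, -0.3589, 0.095], [0.7707, -0.3432, 0.095], [0.748, -0.1791, 0.095]]
plate t [[0.4877, -0.2057, 0.082], [0.5021, -0.3696, 0.082]]
handle t [[0.4474, -0.2468, 0.06], [0.4562, -0.338, 0.06]]
handle s [[0.447, -0.2452, 0.057], [0.4564, -0.3333, 0.057]]
yaw t 5.1737285753332
yaw s 7.377093244937555
[ 0.68404409 -0.26964656] [ 0.68216562 -0.26905633  0.095     ]
top 457
[[0.673, -0.222, 0.19], [0.673, -0.238, 0.181], [0.685
[... 485 characters left out ...]
.111], [0.655, -0.303, 0.105], [0.683, -0.239, 0.103], [0.622, -0.357, 0.102]]
side 310
[[0.665, -0.221, 0.184], [0.683, -0.22, 0.174], [0.674, -0.25, 0.17], [0.671, -0.216, 0.166], [0.663, -0.225, 0.163], [0.666, -0.3, 0.156], [0.665, -0.32, 0.153], [0.673, -0.283, 0.152], [0.672, -0.293, 0.151], [0.697, -0.332, 0.15], [0.673, -0.31, 0.149], [0.686, -0.303, 0.147], [0.663, -0.285, 0.14], [0.673, -0.256, 0.136], [0.667, -0.286, 0.128], [0.672, -0.242, 0.124], [0.674, -0.285, 0.119], [0.671, -0.275, 0.117], [0.662, -0.293, 0.116], [0.657, -0.304, 0.114], [0.697, -0.29, 0.113], [0.661, -0.331, 0.111], [0.669, -0.268, 0.11], [0.658, -0.266, 0.108], [0.677, -0.245, 0.106], [0.653, -0.26, 0.104]]
```

```bash
cat > plan.py <<'E'
from h import *
def rot(yaw,lean=0):
    """tool down, tool y at world yaw (deg), then turned about tool y by lean deg"""
    a=np.radians(yaw); y=np.array([np.cos(a),np.sin(a),0]); z=np.array([0,0,-1.]); x=np.cross(y,z)
    return R.from_matrix(np.c_[x,y,z])*R.from_euler('y',lean,degrees=True)
def plan(p,rt,n=8,start=None):
    o=bot.get_obs(); P=np.array(o['eef_pos']); Q=R.from_quat(o['tool_rot'])
    if start: P,Q=np.array(start[0]),start[1]
    print('now',P.round(4),'f',o['ft_force'].round(1),'w',round(o['grip_width'],4),'t',o['clock'])
    rv=(Q.inv()*rt).as_rotvec(); print('total mm',np.linalg.norm(np.array(p)-P)*1e3,'deg',np.degrees(np.linalg.norm(rv)))
    for k in range(n):
        q=Q*R.from_rotvec(rv*k/n); s=q.inv().apply((np.array(p)-P)/n)/.2
        print([s.round(3).tolist(),(rv/n/np.pi).round(4).tolist()])
E
python3 - <<'E'
from plan import *
plan((.4405,.0355,.15),rot(95.7),16)
# tube axis fit
from scipy.optimize import least_squares
for yaw in (5.7,):
  a=np.radians(yaw); fy=np.array([-np.sin(a),np.cos(a),0]); ax=fy*np.cos(np.pi/6)+np.array([0,0,.5])
  e1=np.cross(ax,[0,0,1]); e1/=np.linalg.norm(e1); e2=np.cross(e1,ax)
  for n in('top','side'):
    P=np.load('tube_'+n+'.npy'); m0=np.array([.673,-.218,.175]); q=(P-m0)
    s=q@ax; r=np.c_[q@e1,q@e2]; k=(s<.0)&(s>-.055)&(np.hypot(*r.T)<.02)
    f=least_squares(lambda c:np.hypot(r[k,0]-c[0],r[k,1]-c[1])-.012,[0,0],loss='soft_l1',f_scale=.002)
    c=m0+f.x[0]*e1+f.x[1]*e2; c=c+ax*(.175-c[2])/ax[2]
    j=np.hypot(*(r-f.x).T)<.014
    print(n,k.sum(),f.x,c,'rms',np.sqrt((f.fun**2).mean()),'front end',np.percentile(s[j],[90,97,100]),'axis e1',e1)
E
```

```text
now [0.2117 0.4523 0.2475] f [ 1.  -0.1  1.2] w 0.0856 t 0.1
total mm 485.3616648527349 deg 30.782966165907496
[[-0.12, -0.088, 0.031], [-0.0, -0.0, -0.0107]]
[[-0.117, -0.092, 0.031], [-0.0, -0.0, -0.0107]]
[[-0.114, -0.095, 0.031], [-0.0, -0.0, -0.0107]]
[[-0.111, -0.099, 0.031], [-0.0, -0.0, -0.0107]]
[[-0.107, -0.103, 0.031], [-0.0, -0.0, -0.0107]]
[[-0.104, -0.106, 0.031], [-0.0, -0.0, -0.0107]]
[[-0.1, -0.11, 0.031], [-0.0, -0.0, -0.0107]]
[[-0.096, -0.113, 0.031], [-0.0, -0.0, -0.0107]]
[[-0.092, -0.116, 0.031], [-0.0, -0.0, -0.0107]]
[[-0.088, -0.119, 0.031], [-0.0, -0.0, -0.0107]]
[[-0.084, -0.122, 0.031], [-0.0, -0.0, -0.0107]]
[[-0.08, -0.125, 0.031], [-0.0, -0.0, -0.0107]]
[[-0.076, -0.128, 0.031], [-0.0, -0.0, -0.0107]]
[[-0.072, -0.13, 0.03], [-0.0, -0.0, -0.0107]]
[[-0.067, -0.132, 0.03], [-0.0, -0.0, -0.0107]]
[[-0.063, -0.135, 0.03], [-0.0, -0.0, -0.0107]]
top 101 [0.00032384 0.00314331] [ 0.67394662 -0.22422336  0.175     ] rms 0.0027237771670667573 front end [-0.00144366  0.0026239   0.00387264] axis e1 [ 0.99505557  0.09931975 -0.        ]
side 68 [-0.00351892 -0.00156839] [ 0.66918693 -0.21522822  0.175     ] rms 0.0030989333893023806 front end [-0.00057216  0.00311646  0.00689354] axis e1 [ 0.99505557  0.09931975 -0.        ]
```

apply_moves --steps '[[[-0.12, -0.088, 0.03], [0, 0, -0.0107], 0.8], [[-0.117, -0.092, 0.03], [0, 0, -0.0107], 0.8], [[-0.114, -0.095, 0.03], [0, 0, -0.0107], 0.8], [[-0.111, -0.099, 0.03], [0, 0, -0.0107], 0.8], [[-0.107, -0.103, 0.03], [0, 0, -0.0107], 0.8], [[-0.104, -0.106, 0.03], [0, 0, -0.0107], 0.8], [[-0.1, -0.11, 0.03], [0, 0, -0.0107], 0.8], [[-0.096, -0.113, 0.03], [0, 0, -0.0107], 0.8]]'

```text
clock: 0.77
eef_pos: [0.3267, 0.243, 0.1997]
tool_rot: [0.083, 0.997, -0.0, -0.0]
ft_force: [-0.3, -0.1, -0.6]
grip_width: 0.0687
grasp_force: 0.0
```

apply_moves --steps '[[[-0.092, -0.116, 0.03], [0, 0, -0.0107], 0.8], [[-0.088, -0.119, 0.03], [0, 0, -0.0107], 0.8], [[-0.084, -0.122, 0.03], [0, 0, -0.0107], 0.8], [[-0.08, -0.125, 0.03], [0, 0, -0.0107], 0.8], [[-0.076, -0.128, 0.03], [0, 0, -0.0107], 0.8], [[-0.072, -0.13, 0.03], [0, 0, -0.0107], 0.8], [[-0.067, -0.132, 0.03], [0, 0, -0.0107], 0.8], [[-0.063, -0.135, 0.03], [0, 0, -0.0107], 0.8]]'

```text
clock: 1.43
eef_pos: [0.4409, 0.0349, 0.1517]
tool_rot: [-0.051, 0.999, 0.0, -0.0]
ft_force: [0.9, 0.0, 0.3]
grip_width: 0.0683
grasp_force: 0.0
```

```bash
python3 - <<'E'
from plan import *
plan((.4405,.0355,.03),rot(95.7),6)
E
```

```text
now [0.4409 0.0349 0.1517] f [0.9 0.  0.3] w 0.0683 t 1.4333
total mm 121.74377260226046 deg 0.12174447768224046
[[0.0, 0.0, 0.101], [0.0, -0.0, 0.0001]]
[[0.0, 0.0, 0.101], [0.0, -0.0, 0.0001]]
[[0.0, 0.0, 0.101], [0.0, -0.0, 0.0001]]
[[0.0, 0.001, 0.101], [0.0, -0.0, 0.0001]]
[[0.0, 0.001, 0.101], [0.0, -0.0, 0.0001]]
[[0.0, 0.001, 0.101], [0.0, -0.0, 0.0001]]
```

apply_moves --steps '[[[0, 0, 0.1], [0, 0, 0], 0.8], [[0, 0, 0.1], [0, 0, 0], 0.8], [[0, 0, 0.1], [0, 0, 0], 0.8], [[0, 0, 0.1], [0, 0, 0], 0.8], [[0, 0, 0.1], [0, 0, 0], 0.8], [[0, 0, 0.1], [0, 0, 0], 0.8], [[0, 0, 0], [0, 0, 0], 0.2], [[0, 0, 0], [0, 0, 0], 0.2]]'

```text
clock: 2.1
eef_pos: [0.4394, 0.0362, 0.0314]
tool_rot: [-0.05, 0.999, -0.0, -0.002]
ft_force: [0.5, 0.1, -0.2]
grip_width: 0.0452
grasp_force: 0.2
```

apply_moves --steps '[[[0, 0, 0], [0, 0, 0], 0.2], [[0, 0, 0], [0, 0, 0], 0.2], [[0, 0, 0], [0, 0, 0], 0.2], [[0, 0, 0], [0, 0, 0], 0.2], [[0, 0, -0.1], [0, 0, 0], 0.2], [[0, 0, -0.2], [0, 0, 0], 0.2], [[0, 0, -0.2], [0, 0, 0], 0.2], [[0, 0, -0.15], [0, 0, 0], 0.2]]'

```text
clock: 2.77
eef_pos: [0.4414, 0.0365, 0.1655]
tool_rot: [-0.05, 0.999, 0.0, 0.001]
ft_force: [1.2, 0.2, -2.8]
grip_width: 0.0387
grasp_force: 60.8
```

```bash
python3 - <<'E'
from plan import *
snap('side','lift.png',(200,100,420,320),2)
plan((.548,-.282,.165),rot(95.7),12)
E
```

```text
now [0.4449 0.0368 0.1709] f [3.  0.7 2.8] w 0.0389 t 2.8167
total mm 335.11375498949593 deg 0.7352631892652008
[[-0.029, -0.136, 0.003], [-0.0, 0.0003, 0.0]]
[[-0.029, -0.136, 0.003], [-0.0, 0.0003, 0.0]]
[[-0.029, -0.136, 0.003], [-0.0, 0.0003, 0.0]]
[[-0.029, -0.136, 0.003], [-0.0, 0.0003, 0.0]]
[[-0.029, -0.136, 0.003], [-0.0, 0.0003, 0.0]]
[[-0.029, -0.136, 0.003], [-0.0, 0.0003, 0.0]]
[[-0.029, -0.136, 0.003], [-0.0, 0.0003, 0.0]]
[[-0.029, -0.136, 0.003], [-0.0, 0.0003, 0.0]]
[[-0.029, -0.136, 0.003], [-0.0, 0.0003, 0.0]]
[[-0.03, -0.136, 0.003], [-0.0, 0.0003, 0.0]]
[[-0.03, -0.136, 0.003], [-0.0, 0.0003, 0.0]]
[[-0.03, -0.136, 0.003], [-0.0, 0.0003, 0.0]]
```

View pics/lift.png

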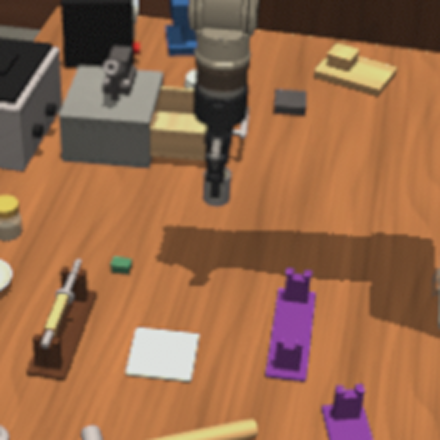

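The flask hangs upright between the fingers at about (217,190) in the crop. Next I'll carry it over the drawer.

apply_moves --steps '[[[-0.029, -0.136, 0], [0, 0, 0], 0.2], [[-0.029, -0.136, 0], [0, 0, 0], 0.2], [[-0.029, -0.136, 0], [0, 0, 0], 0.2], [[-0.029, -0.136, 0], [0, 0, 0], 0.2], [[-0.029, -0.136, 0], [0, 0, 0], 0.2], [[-0.029, -0.136, 0], [0, 0, 0], 0.2], [[-0.029, -0.136, 0], [0, 0, 0], 0.2], [[-0.029, -0.136, 0], [0, 0, 0], 0.2]]'

```text
clock: 3.48
eef_pos: [0.5088, -0.1767, 0.1623]
tool_rot: [-0.05, 0.999, 0.0, 0.0]
ft_force: [0.7, 0.2, -2.1]
grip_width: 0.0382
grasp_force: 61.1
```

apply_moves --steps '[[[-0.029, -0.136, 0], [0, 0, 0], 0.2], [[-0.029, -0.136, 0], [0, 0, 0], 0.2], [[-0.029, -0.136, 0], [0, 0, 0], 0.2], [[-0.029, -0.136, 0], [0, 0, 0], 0.2], [[0, 0, 0], [0, 0, 0], 0.2], [[0, 0, 0], [0, 0, 0], 0.2], [[0, 0, 0], [0, 0, 0], 0.2], [[0, 0, 0], [0, 0, 0], 0.2]]'

```text
clock: 4.15
eef_pos: [0.5422, -0.2804, 0.1621]
tool_rot: [-0.05, 0.999, 0.0, -0.0]
ft_force: [1.3, -0.1, -2.7]
grip_width: 0.0386
grasp_force: 61.3
```

```bash
python3 - <<'E'
from plan import *
im,d=snap('top','over.png',(330,120,470,260),4)
plan((.548,-.282,.054),rot(95.7),8)
E
```

```text
now [ 0.5423 -0.2802  0.1623] f [ 0.4  0.4 -2.5] w 0.0387 t 4.2
total mm 108.46481561446498 deg 0.1084710219310834
[[-0.003, -0.001, 0.068], [0.0, -0.0, 0.0001]]
[[-0.003, -0.001, 0.068], [0.0, -0.0, 0.0001]]
[[-0.003, -0.001, 0.068], [0.0, -0.0, 0.0001]]
[[-0.003, -0.001, 0.068], [0.0, -0.0, 0.0001]]
[[-0.003, -0.001, 0.068], [0.0, -0.0, 0.0001]]
[[-0.003, -0.001, 0.068], [0.0, -0.0, 0.0001]]
[[-0.003, -0.001, 0.068], [0.0, -0.0, 0.0001]]
[[-0.003, -0.001, 0.068], [0.0, -0.0, 0.0001]]
```

View pics/over.png

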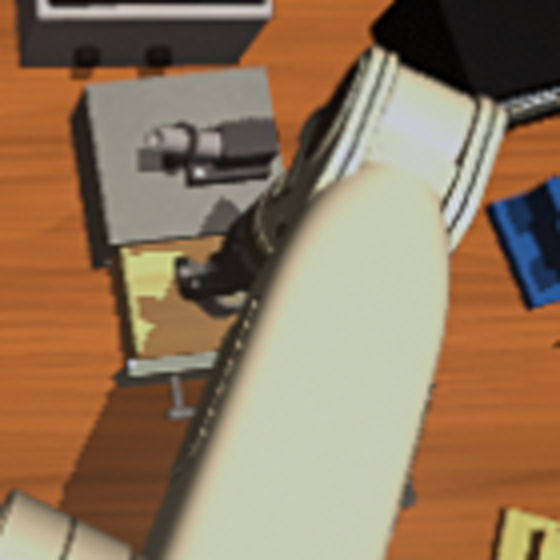

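The gripper is over the drawer's opening, with a finger at (195,280) in the crop, clear of the fixture top edge and the front plate. Next I'll lower the flask.

apply_moves --steps '[[[-0.003, -0.001, 0.08], [0, 0, 0], 0.2], [[-0.003, -0.001, 0.08], [0, 0, 0], 0.2], [[-0.003, -0.001, 0.08], [0, 0, 0], 0.2], [[-0.003, -0.001, 0.08], [0, 0, 0], 0.2], [[-0.003, -0.001, 0.08], [0, 0, 0], 0.2], [[-0.003, -0.001, 0.08], [0, 0, 0], 0.2], [[-0.003, -0.001, 0.05], [0, 0, 0], 0.2], [[0, 0, 0], [0, 0, 0], 0.2]]'

```text
clock: 4.87
eef_pos: [0.547, -0.2813, 0.0558]
tool_rot: [-0.051, 0.999, 0.0, -0.0]
ft_force: [0.0, 0.8, -1.4]
grip_width: 0.0387
grasp_force: 61.6
```

apply_moves --steps '[[[0, 0, 0], [0, 0, 0], 0.2], [[0, 0, 0], [0, 0, 0], 0.2], [[0, 0, 0.003], [0, 0, 0], 0.2], [[0, 0, 0.002], [0, 0, 0], 0.2], [[0, 0, 0], [0, 0, 0], 0.2], [[0, 0, 0], [0, 0, 0], 0.2], [[0, 0, 0], [0, 0, 0], 0.2], [[0, 0, 0], [0, 0, 0], 0.2]]'

```text
clock: 5.53
eef_pos: [0.5469, -0.2824, 0.0553]
tool_rot: [-0.05, 0.999, -0.0, 0.0]
ft_force: [-0.6, 1.1, -2.5]
grip_width: 0.0384
grasp_force: 61.6
```

apply_moves --steps '[[[0, 0, 0.005], [0, 0, 0], 0.2], [[0, 0, 0.005], [0, 0, 0], 0.2], [[0, 0, 0.005], [0, 0, 0], 0.2], [[0, 0, 0], [0, 0, 0], 0.2], [[0, 0, 0], [0, 0, 0], 0.2], [[0, 0, 0], [0, 0, 0], 0.2], [[0, 0, 0], [0, 0, 0], 0.2], [[0, 0, 0], [0, 0, 0], 0.2]]'

```text
clock: 6.2
eef_pos: [0.5484, -0.2824, 0.0545]
tool_rot: [-0.05, 0.999, -0.0, 0.002]
ft_force: [0.1, 2.2, 7.2]
grip_width: 0.038
grasp_force: 62.4
```

apply_moves --steps '[[[0, 0, -0.003], [0, 0, 0], 0.7], [[0, 0, 0], [0, 0, 0], 0.75], [[0, 0, 0], [0, 0, 0], 0.75], [[0, 0, 0], [0, 0, 0], 0.75], [[0, 0, 0], [0, 0, 0], 0.75], [[0, 0, 0], [0, 0, 0], 0.75], [[0, 0, 0], [0, 0, 0], 0.75], [[0, 0, -0.05], [0, 0, 0], 0.75]]'

```text
clock: 6.87
eef_pos: [0.5454, -0.2816, 0.061]
tool_rot: [-0.05, 0.999, 0.001, -0.002]
ft_force: [-0.6, 0.6, -0.3]
grip_width: 0.0639
grasp_force: 0.0
```

apply_moves --steps '[[[0, 0, -0.05], [0, 0, 0], 0.75], [[0, 0, -0.1], [0, 0, 0], 0.75], [[0, 0, -0.15], [0, 0, 0], 0.75], [[0, 0, -0.15], [0, 0, 0], 0.75], [[0.1, 0, -0.1], [0, 0, 0], 0.3], [[0.2, 0, 0], [0, 0, 0], 0], [[0.2, 0, 0], [0, 0, 0], 0], [[0.15, 0, 0], [0, 0, 0], 0]]'

```text
clock: 7.53
eef_pos: [0.4157, -0.2954, 0.1748]
tool_rot: [-0.05, 0.999, -0.001, 0.001]
ft_force: [0.7, -0.3, -0.6]
grip_width: 0.0156
grasp_force: 0.0
```

```bash
python3 - <<'E'
from plan import *
snap('side','placed.png',(220,110,360,210),4)
u=np.array([np.cos(np.radians(5.7)),np.sin(np.radians(5.7)),0])
h=np.array([.4518,-.2905,.06]); t=h-.035*u; print(t); plan(t,rot(95.7),8)
E
```

```text
[ 0.41697306 -0.29397619  0.06      ]
now [ 0.4101 -0.2949  0.1741] f [-6.6  1.6 -0.9] w 0.0082 t 7.5833
total mm 114.26590043407172 deg 0.33714741364710954
[[-0.005, 0.0, 0.071], [0.0, -0.0002, -0.0001]]
[[-0.005, 0.0, 0.071], [0.0, -0.0002, -0.0001]]
[[-0.005, 0.0, 0.071], [0.0, -0.0002, -0.0001]]
[[-0.005, 0.0, 0.071], [0.0, -0.0002, -0.0001]]
[[-0.005, 0.0, 0.071], [0.0, -0.0002, -0.0001]]
[[-0.004, 0.0, 0.071], [0.0, -0.0002, -0.0001]]
[[-0.004, 0.0, 0.071], [0.0, -0.0002, -0.0001]]
[[-0.004, 0.0, 0.071], [0.0, -0.0002, -0.0001]]
```

View pics/placed.png

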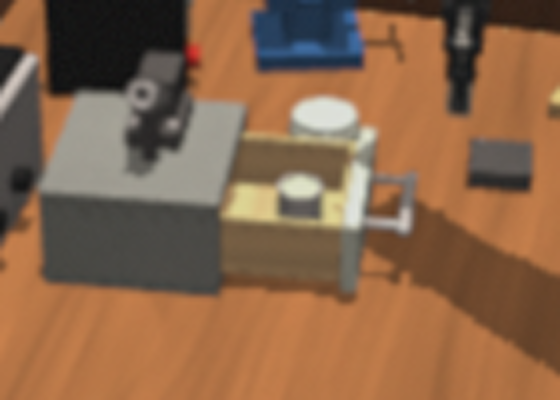

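The flask stands at (300,195), and the handle bar spans (407,175)–(405,225). Next I'll lower in front of the handle with closed fingers.

apply_moves --steps '[[[0, 0, 0.1], [0, 0, 0], 0], [[0, 0, 0.1], [0, 0, 0], 0], [[0, 0, 0.1], [0, 0, 0], 0], [[0, 0, 0.1], [0, 0, 0], 0], [[0, 0, 0.1], [0, 0, 0], 0], [[0, 0, 0.07], [0, 0, 0], 0], [[0, 0, 0], [0, 0, 0], 0], [[0, 0, 0], [0, 0, 0], 0]]'

```text
clock: 8.25
eef_pos: [0.4178, -0.2953, 0.0593]
tool_rot: [-0.05, 0.999, 0.0, -0.0]
ft_force: [-0.1, 0.6, 0.2]
grip_width: 0.0001
grasp_force: 0.0
```

apply_moves --steps '[[[-0.03, 0, 0], [0, 0, 0], 0], [[-0.04, 0, 0], [0, 0, 0], 0], [[-0.05, 0, 0], [0, 0, 0], 0], [[-0.05, 0, 0], [0, 0, 0], 0], [[-0.05, 0, 0], [0, 0, 0], 0], [[-0.05, 0, 0], [0, 0, 0], 0], [[-0.05, 0, 0], [0, 0, 0], 0], [[-0.05, 0, 0], [0, 0, 0], 0]]'

```text
clock: 8.92
eef_pos: [0.4924, -0.2878, 0.0589]
tool_rot: [-0.05, 0.999, -0.0, -0.0]
ft_force: [-1.1, -0.8, 0.5]
grip_width: 0.0002
grasp_force: 0.7
```

apply_moves --steps '[[[-0.05, 0, 0], [0, 0, 0], 0], [[-0.05, 0, 0], [0, 0, 0], 0], [[-0.05, 0, 0], [0, 0, 0], 0], [[-0.03, 0, 0], [0, 0, 0], 0], [[-0.02, 0, 0], [0, 0, 0], 0], [[-0.01, 0, 0], [0, 0, 0], 0], [[-0.01, 0, 0], [0, 0, 0], 0], [[-0.01, 0, 0], [0, 0, 0], 0]]'

```text
clock: 9.58
eef_pos: [0.5367, -0.2832, 0.0587]
tool_rot: [-0.05, 0.999, 0.0, -0.0]
ft_force: [-1.1, -0.5, 1.2]
grip_width: -0.0
grasp_force: 0.6
```

apply_moves --steps '[[[-0.01, 0, 0], [0, 0, 0], 0], [[-0.01, 0, 0], [0, 0, 0], 0], [[-0.005, 0, 0], [0, 0, 0], 0], [[-0.005, 0, 0], [0, 0, 0], 0], [[0, 0, 0], [0, 0, 0], 0], [[0, 0, 0], [0, 0, 0], 0], [[0, 0, 0], [0, 0, 0], 0], [[0, 0, 0], [0, 0, 0], 0]]'

```text
clock: 10.25
eef_pos: [0.5416, -0.2827, 0.0587]
tool_rot: [-0.05, 0.999, 0.0, -0.001]
ft_force: [-5.0, -0.4, 1.7]
grip_width: -0.0001
grasp_force: 2.6
```

apply_moves --steps '[[[-0.01, 0, 0], [0, 0, 0], 0], [[-0.01, 0, 0], [0, 0, 0], 0], [[0, 0, 0], [0, 0, 0], 0], [[0, 0, 0], [0, 0, 0], 0], [[0, 0, 0], [0, 0, 0], 0], [[0, 0, 0], [0, 0, 0], 0], [[0, 0, 0], [0, 0, 0], 0], [[0, 0, 0], [0, 0, 0], 0]]'

```text
clock: 10.92
eef_pos: [0.5418, -0.2827, 0.0586]
tool_rot: [-0.049, 0.999, 0.0, -0.005]
ft_force: [-15.0, -1.0, 8.4]
grip_width: -0.0002
grasp_force: 7.2
```

apply_moves --steps '[[[0.05, 0, 0], [0, 0, 0], 0], [[0.1, 0, 0], [0, 0, 0], 0], [[0.1, 0, -0.05], [0, 0, 0], 0.2], [[0.05, 0, -0.2], [0, 0, 0], 0.4], [[0, 0, -0.2], [0, 0, 0], 0.4], [[0, 0, -0.2], [0, 0, 0], 0.4], [[0, 0, -0.2], [0, 0, 0], 0.4], [[0, 0, -0.1], [0, 0, 0], 0.4]]'

```text
clock: 11.58
eef_pos: [0.4896, -0.2895, 0.2554]
tool_rot: [-0.05, 0.999, -0.003, 0.005]
ft_force: [1.3, 0.3, 0.8]
grip_width: 0.0342
grasp_force: 0.0
```

```bash
python3 - <<'E'
from plan import *
im,d=snap('side','x.png'); im2,_=snap('top','y.png')
a=im[110:190,225:320]; b=im2[140:185,350:410]
A=cv2.resize(a[...,::-1],None,fx=6,fy=6,interpolation=cv2.INTER_CUBIC); B=cv2.resize(b[...,::-1],None,fx=9,fy=9,interpolation=cv2.INTER_CUBIC)
c=np.zeros((A.shape[0],800,3),np.uint8); 
A=A[:,:570]; c[:,:A.shape[1]]=A
B=cv2.resize(b[5:30,5:50,::-1],None,fx=5,fy=5,interpolation=cv2.INTER_CUBIC); c[:B.shape[0],572:572+B.shape[1]]=B
cv2.imwrite('pics/mouth.png',c)
plan((.6212,.249,.2),rot(181.9),16)
E
```

```text
now [ 0.4904 -0.2899  0.2551] f [-0.3 -0.1 -0.6] w 0.034 t 11.6833
total mm 557.3181129443674 deg 86.16834743177355
[[-0.057, 0.164, 0.017], [-0.0003, 0.0001, -0.0299]]
[[-0.072, 0.157, 0.017], [-0.0003, 0.0001, -0.0299]]
[[-0.087, 0.15, 0.017], [-0.0003, 0.0001, -0.0299]]
[[-0.101, 0.141, 0.017], [-0.0003, 0.0001, -0.0299]]
[[-0.113, 0.131, 0.017], [-0.0003, 0.0001, -0.0299]]
[[-0.125, 0.12, 0.017], [-0.0003, 0.0001, -0.0299]]
[[-0.136, 0.108, 0.017], [-0.0003, 0.0001, -0.0299]]
[[-0.145, 0.094, 0.017], [-0.0003, 0.0001, -0.0299]]
[[-0.154, 0.08, 0.017], [-0.0003, 0.0001, -0.0299]]
[[-0.16, 0.065, 0.017], [-0.0003, 0.0001, -0.0299]]
[[-0.166, 0.05, 0.017], [-0.0003, 0.0001, -0.0299]]
[[-0.17, 0.034, 0.017], [-0.0003, 0.0001, -0.0299]]
[[-0.172, 0.018, 0.017], [-0.0003, 0.0001, -0.0299]]
[[-0.173, 0.002, 0.017], [-0.0003, 0.0001, -0.0299]]
[[-0.173, -0.014, 0.017], [-0.0003, 0.0001, -0.0299]]
[[-0.171, -0.031, 0.017], [-0.0003, 0.0001, -0.0299]]
```

View pics/mouth.png

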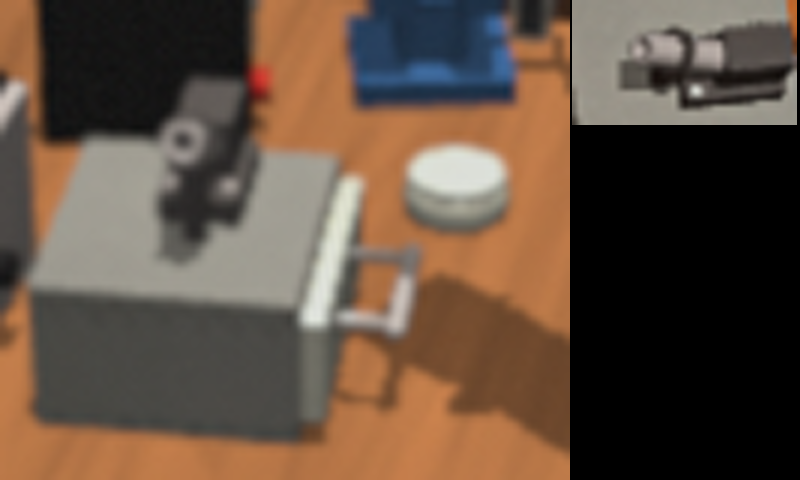

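The drawer is shut, with its plate flush against the box, and the mouth's bore is centred at (184,141) in the crop. Now to the rod.

apply_moves --steps '[[[-0.057, 0.164, 0.0], [0, 0, -0.03], 0.4], [[-0.072, 0.157, 0.0], [0, 0, -0.03], 0.4], [[-0.087, 0.15, 0.0], [0, 0, -0.03], 0.4], [[-0.101, 0.141, 0.017], [0, 0, -0.03], 0.4], [[-0.113, 0.131, 0.017], [0, 0, -0.03], 0.4], [[-0.125, 0.12, 0.017], [0, 0, -0.03], 0.4], [[-0.136, 0.108, 0.017], [0, 0, -0.03], 0.4], [[-0.145, 0.094, 0.017], [0, 0, -0.03], 0.4]]'

```text
clock: 12.35
eef_pos: [0.5521, -0.0169, 0.2307]
tool_rot: [-0.416, 0.909, 0.0, -0.0]
ft_force: [0.5, -1.0, 0.3]
grip_width: 0.0343
grasp_force: 0.0
```

apply_moves --steps '[[[-0.154, 0.08, 0.017], [0, 0, -0.03], 0.4], [[-0.16, 0.065, 0.017], [0, 0, -0.03], 0.4], [[-0.166, 0.05, 0.017], [0, 0, -0.03], 0.4], [[-0.17, 0.034, 0.017], [0, 0, -0.03], 0.4], [[-0.172, 0.018, 0.017], [0, 0, -0.03], 0.4], [[-0.173, 0.002, 0.017], [0, 0, -0.03], 0.4], [[-0.173, -0.014, 0.017], [0, 0, -0.03], 0.4], [[-0.171, -0.031, 0.017], [0, 0, -0.03], 0.4]]'

```text
clock: 13.02
eef_pos: [0.6167, 0.2528, 0.2031]
tool_rot: [0.722, -0.692, -0.0, 0.0]
ft_force: [0.7, 0.4, 0.5]
grip_width: 0.0339
grasp_force: 0.0
```

```bash
python3 - <<'E'
from plan import *
plan((.6212,.249,.06),rot(181.9),8)
a=onz('side',[(255.25,133.08)],.175); b=onz('top',[(368.2,154.2)],.175); print('mouth side,top',a,b)
# triangulate
def ray(n,uv):
    p=onz(n,[uv],.3)[0]; q=onz(n,[uv],.1)[0]; return p,(q-p)/np.linalg.norm(q-p)
p1,d1=ray('side',(255.25,133.08)); p2,d2=ray('top',(368.2,154.2))
s=np.linalg.lstsq(np.c_[d1,-d2],p2-p1,rcond=None)[0]; print(p1+s[0]*d1,p2+s[1]*d2)
# drawer/fixture after shutting, side crop 6x offset 225,110
sp=lambda c:[((x+.5)/6-.5+225,(y+.5)/6-.5+110) for x,y in c]
f=onz('side',sp([(298,304),(340,155),(85,136),(33,288)]),.095); print(f.round(4))
h=onz('side',sp([(398,326),(410,256)]),.057); print('handle',h, np.degrees(np.arctan2(*(h[1]-h[0])[:2])))
E
```

```text
now [0.6167 0.2528 0.2031] f [0.7 0.4 0.5] w 0.0339 t 13.0167
total mm 143.22770746851063 deg 0.5185090631219904
[[0.002, -0.003, 0.089], [0.0, 0.0, 0.0004]]
[[0.002, -0.003, 0.089], [0.0, 0.0, 0.0004]]
[[0.002, -0.003, 0.089], [0.0, 0.0, 0.0004]]
[[0.002, -0.003, 0.089], [0.0, 0.0, 0.0004]]
[[0.002, -0.003, 0.089], [0.0, 0.0, 0.0004]]
[[0.002, -0.003, 0.089], [0.0, 0.0, 0.0004]]
[[0.002, -0.003, 0.089], [0.0, 0.0, 0.0004]]
[[0.002, -0.003, 0.089], [0.0, 0.0, 0.0004]]
mouth side,top [[ 0.67136046 -0.22065885  0.175     ]] [[ 0.67392851 -0.21955161  0.175     ]]
[ 0.67100657 -0.21946932  0.17571124] [ 0.67343762 -0.21919428  0.17646086]
[[ 0.5999 -0.1943  0.095 ]
 [ 0.6156 -0.3606  0.095 ]
 [ 0.7713 -0.3462  0.095 ]
 [ 0.7487 -0.1751  0.095 ]]
handle [[ 0.55292942 -0.24272827  0.057     ]
 [ 0.562577   -0.31850923  0.057     ]] 172.7447720897109
```

apply_moves --steps '[[[0.004, -0.005, 0.1], [0, 0, 0], 0.4], [[0.004, -0.005, 0.1], [0, 0, 0], 0.4], [[0.004, -0.005, 0.1], [0, 0, 0], 0.4], [[0.004, -0.005, 0.1], [0, 0, 0], 0.4], [[0.003, -0.003, 0.1], [0, 0, 0], 0.4], [[0, 0, 0.1], [0, 0, 0], 0.4], [[0, 0, 0.1], [0, 0, 0], 0.4], [[0, 0, 0.05], [0, 0, 0.001], 0.4]]'

```text
clock: 13.68
eef_pos: [0.6193, 0.2466, 0.0503]
tool_rot: [0.719, -0.695, -0.001, 0.002]
ft_force: [-1.7, 0.5, -1.4]
grip_width: 0.0344
grasp_force: 0.0
```

apply_moves --steps '[[[0, 0, 0], [0, 0, 0.001], 0.35], [[0, 0, 0], [0, 0, 0], 0.3], [[0, 0, 0], [0, 0, 0], 0.1], [[0, 0, 0], [0, 0, 0], 0.0], [[0, 0, 0], [0, 0, 0], 0.0], [[0, 0, 0], [0, 0, 0], 0.0], [[0, 0, 0], [0, 0, 0], 0.0], [[0, 0, 0], [0, 0, 0], 0.0]]'

```text
clock: 14.35
eef_pos: [0.6222, 0.2475, 0.0559]
tool_rot: [0.718, -0.696, 0.0, -0.001]
ft_force: [0.2, -0.9, 2.7]
grip_width: 0.0129
grasp_force: 60.6
```

apply_moves --steps '[[[0, 0, -0.05], [0, 0, 0], 0.0], [[0, 0, -0.1], [0, 0, 0], 0.0], [[0, 0, -0.15], [0, 0, 0], 0.0], [[0, 0, -0.2], [0, 0, 0], 0.0], [[0, 0, -0.2], [0, 0, 0], 0.0], [[0, 0, -0.2], [0, 0, 0], 0.0], [[0, 0, -0.1], [0, 0, 0], 0.0], [[0, 0, 0], [0, 0, 0], 0.0]]'

```text
clock: 15.02
eef_pos: [0.6237, 0.248, 0.2628]
tool_rot: [0.718, -0.696, 0.003, -0.006]
ft_force: [0.6, -0.4, -1.0]
grip_width: 0.0126
grasp_force: 60.1
```

```bash
cat >> plan.py <<'E'
M=np.array([.6725,-.2200,.175]); YAW=5.7; OFF=np.array([-.0015,0,.0009]) # handle centre in tool frame
def tube(gap,M=M,yaw=YAW,off=OFF):
    """TCP pose with tip 'gap' m outside the mouth (-.08 = stopped)"""
    rt=rot(180+yaw,-30); x=rt.apply([1,0,0]); return M-x*(.121+gap)-rt.apply(off),rt
E
python3 - <<'E'
from plan import *
p,rt=tube(.04); print(p, rt.apply([1,0,0]),rt.apply([0,0,1])); plan(p,rt,12)
E
```

```text
[ 0.65882555 -0.0829997   0.25552942] [ 0.08601343 -0.8617434  -0.5       ] [-0.04965987  0.49752778 -0.8660254 ]
now [0.6237 0.248  0.2628] f [ 0.6 -0.4 -1. ] w 0.0126 t 15.0167
total mm 332.9260794573171 deg 30.041271006795167
[[0.138, -0.01, 0.003], [-0.0008, -0.0138, -0.0017]]
[[0.138, -0.01, -0.003], [-0.0008, -0.0138, -0.0017]]
[[0.138, -0.009, -0.009], [-0.0008, -0.0138, -0.0017]]
[[0.138, -0.008, -0.015], [-0.0008, -0.0138, -0.0017]]
[[0.137, -0.007, -0.021], [-0.0008, -0.0138, -0.0017]]
[[0.136, -0.007, -0.027], [-0.0008, -0.0138, -0.0017]]
[[0.135, -0.006, -0.033], [-0.0008, -0.0138, -0.0017]]
[[0.133, -0.005, -0.039], [-0.0008, -0.0138, -0.0017]]
[[0.131, -0.004, -0.045], [-0.0008, -0.0138, -0.0017]]
[[0.129, -0.003, -0.05], [-0.0008, -0.0138, -0.0017]]
[[0.127, -0.003, -0.056], [-0.0008, -0.0138, -0.0017]]
[[0.124, -0.002, -0.061], [-0.0008, -0.0138, -0.0017]]
```

apply_moves --steps '[[[0.138, -0.01, 0.003], [-0.0008, -0.0138, -0.0017], 0], [[0.138, -0.01, -0.003], [-0.0008, -0.0138, -0.0017], 0], [[0.138, -0.009, -0.009], [-0.0008, -0.0138, -0.0017], 0], [[0.138, -0.008, -0.015], [-0.0008, -0.0138, -0.0017], 0], [[0.137, -0.007, -0.021], [-0.0008, -0.0138, -0.0017], 0], [[0.136, -0.007, -0.027], [-0.0008, -0.0138, -0.0017], 0], [[0.135, -0.006, -0.033], [-0.0008, -0.0138, -0.0017], 0], [[0.133, -0.005, -0.039], [-0.0008, -0.0138, -0.0017], 0]]'

```text
clock: 15.68
eef_pos: [0.6441, 0.0251, 0.249]
tool_rot: [0.722, -0.67, -0.132, -0.113]
ft_force: [0.7, 0.5, -2.1]
grip_width: 0.0127
grasp_force: 60.1
```

apply_moves --steps '[[[0.131, -0.004, -0.045], [-0.0008, -0.0138, -0.0017], 0], [[0.129, -0.003, -0.05], [-0.0008, -0.0138, -0.0017], 0], [[0.127, -0.003, -0.056], [-0.0008, -0.0138, -0.0017], 0], [[0.124, -0.002, -0.061], [-0.0008, -0.0138, -0.0017], 0], [[0, 0, 0], [0, 0, 0], 0], [[0, 0, 0], [0, 0, 0], 0], [[0, 0, 0], [0, 0, 0], 0], [[0, 0, 0], [0, 0, 0], 0]]'

```text
clock: 16.35
eef_pos: [0.6565, -0.0824, 0.2478]
tool_rot: [0.716, -0.649, -0.195, -0.168]
ft_force: [0.1, 0.9, -1.5]
grip_width: 0.0126
grasp_force: 60.2
```

```bash
python3 - <<'E'
from plan import *
p,rt=tube(.04); plan(p,rt,2)
im,_=snap('side','x1.png'); im2,_=snap('top','y1.png')
o=bot.get_obs(); Q=R.from_quat(o['tool_rot']); P=o['eef_pos']
for n in('side','top'):
    print(n,'pred tip,mouth',proj(n,[P+Q.apply(OFF+[.121,0,0]),M]).round(1).tolist())
c=np.zeros((600,800,3),np.uint8)
a=cv2.resize(im[80:180,225:315,::-1],None,fx=6,fy=6,interpolation=cv2.INTER_CUBIC)[:600,:440]
b=cv2.resize(im2[130:190,330:390,::-1],None,fx=6,fy=6,interpolation=cv2.INTER_CUBIC)
c[:,:440]=a; c[:360,440:800]=b; cv2.imwrite('pics/pre.png',c)
E
```

```text
now [ 0.6565 -0.0824  0.2478] f [ 0.1  0.9 -1.5] w 0.0126 t 16.35
total mm 8.04283099776715 deg 0.7629217819664056
[[-0.008, -0.005, -0.018], [0.0019, -0.0004, -0.0008]]
[[-0.008, -0.006, -0.018], [0.0019, -0.0004, -0.0008]]
side pred tip,mouth [[253.6, 135.0], [254.9, 133.1]]
top pred tip,mouth [[359.1, 155.1], [368.4, 154.6]]
```

View pics/pre.png

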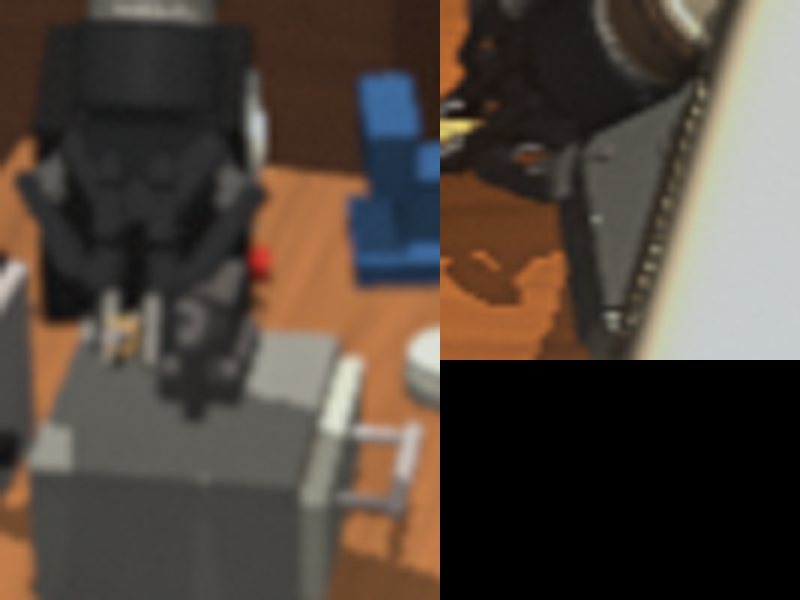

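The fingers hold the handle at (125,333), beside the tube mouth at (190,320). The tip itself is hidden, and the arm covers the fixture in the top view. I'll refine the fixture yaw and mouth numerically from the earlier top picture.

```bash
python3 - <<'E'
from plan import *
for name,sc,off in(('topc',4,(210,130)),('y',1,(0,0))):
    im=cv2.imread(f'pics/{name}.png'); s=sc
    if sc==1: im=cv2.resize(im[130:260,210:410],None,fx=4,fy=4,interpolation=cv2.INTER_CUBIC)
    hsv=cv2.cvtColor(im,cv2.COLOR_BGR2HSV).astype(int)
    m=((hsv[...,1]<60)&(hsv[...,2]>110)&(hsv[...,2]<185)).astype(np.uint8); m[:, :500]=0
    m=cv2.morphologyEx(m,cv2.MORPH_OPEN,np.ones((7,7)))
    n,l=cv2.connectedComponents(m); k=l[150,600]; c,_=cv2.findContours((l==k).astype(np.uint8),0,2); c=max(c,key=cv2.contourArea).reshape(-1,2)
    P=onz('top',(c+.5)/4-.5+np.array([210,130]),.095)
    r=cv2.minAreaRect((P[:,:2]*1000).astype(np.float32)); print(name,len(c),r)
o=bot.get_obs(); print(o['joint_pos'].round(2))
M2=np.array([.6732,-.2200,.175])
for yaw in(5.3,):
    p,rt=tube(.012,M2,yaw); print(p); plan(p,rt,6)
E
```

```text
topc 273 ((685.2443237304688, -269.33758544921875), (155.44288635253906, 169.91224670410156), 5.49722957611084)
y 293 ((685.5032348632812, -269.3850402832031), (154.93544006347656, 169.7726593017578), 5.495312213897705)
[-0.32  0.77  0.75  1.79  0.47 -2.05]
[ 0.66272219 -0.10705262  0.24152942]
now [ 0.6566 -0.0819  0.2487] f [ 0.1 -0.3 -2.3] w 0.0125 t 16.45
total mm 26.812210641895543 deg 0.8852870050353973
[[0.021, -0.003, -0.005], [0.0008, -0.0002, 0.0001]]
[[0.021, -0.003, -0.005], [0.0008, -0.0002, 0.0001]]
[[0.021, -0.003, -0.005], [0.0008, -0.0002, 0.0001]]
[[0.021, -0.003, -0.005], [0.0008, -0.0002, 0.0001]]
[[0.021, -0.003, -0.005], [0.0008, -0.0002, 0.0001]]
[[0.021, -0.003, -0.005], [0.0008, -0.0002, 0.0001]]
```

apply_moves --steps '[[[0.01, -0.003, -0.005], [0.0008, 0, 0], 0], [[0.015, -0.003, -0.005], [0.0008, 0, 0], 0], [[0.02, -0.003, -0.005], [0.0008, 0, 0], 0], [[0.02, -0.003, -0.005], [0.0008, 0, 0], 0], [[0.02, -0.003, -0.005], [0.0008, 0, 0], 0], [[0.02, -0.003, -0.005], [0.0008, 0, 0], 0], [[0.015, 0, 0], [0, 0, 0], 0], [[0, 0, 0], [0, 0, 0], 0]]'

```text
clock: 17.12
eef_pos: [0.6625, -0.108, 0.2403]
tool_rot: [0.714, -0.651, -0.19, -0.174]
ft_force: [-0.1, -0.2, -2.3]
grip_width: 0.0126
grasp_force: 60.2
```

```bash
cat >> plan.py <<'E'
M2=np.array([.6732,-.2200,.175])
E
python3 - <<'E'
from plan import *
o=bot.get_obs(); print(o['ft_force'],o['grip_width'])
p,rt=tube(.012,M2,5.5); plan(p,rt,1)
p,rt=tube(-.02,M2,5.5); plan(p,rt,6)
E
```

```text
[-0.07847868 -0.16652925 -2.25921822] 0.012559053973494131
now [ 0.6625 -0.108   0.2403] f [-0.1 -0.2 -2.3] w 0.0126 t 17.1167
total mm 1.5675929374400612 deg 0.3120475007536486
[[-0.007, 0.0, -0.003], [-0.0007, -0.0008, -0.0014]]
now [ 0.6625 -0.108   0.2403] f [-0.1 -0.2 -2.3] w 0.0126 t 17.1167
total mm 30.564610858828804 deg 0.3120475007536486
[[0.025, -0.0, -0.0], [-0.0001, -0.0001, -0.0002]]
[[0.025, -0.0, -0.0], [-0.0001, -0.0001, -0.0002]]
[[0.025, -0.0, -0.0], [-0.0001, -0.0001, -0.0002]]
[[0.025, -0.0, -0.0], [-0.0001, -0.0001, -0.0002]]
[[0.025, 0.0, -0.0], [-0.0001, -0.0001, -0.0002]]
[[0.025, 0.0, -0.001], [-0.0001, -0.0001, -0.0002]]
```

Aligned. I'll feed in slowly and watch the force.

apply_moves --steps '[[[0, 0, -0.003], [0, -0.0008, -0.0014], 0], [[0.015, 0, 0], [0, 0, 0], 0], [[0.02, 0, 0], [0, 0, 0], 0], [[0.02, 0, 0], [0, 0, 0], 0], [[0.02, 0, 0], [0, 0, 0], 0], [[0.02, 0, 0], [0, 0, 0], 0], [[0, 0, 0], [0, 0, 0], 0], [[0, 0, 0], [0, 0, 0], 0]]'

```text
clock: 17.78
eef_pos: [0.6641, -0.124, 0.2317]
tool_rot: [0.715, -0.649, -0.191, -0.175]
ft_force: [0.1, 0.2, -1.1]
grip_width: 0.0126
grasp_force: 60.2
```

```bash
python3 - <<'E'
from plan import *
p,rt=tube(-.02,M2,5.5); plan(p,rt,1); o=bot.get_obs(); Q=R.from_quat(o['tool_rot'])
print('f tool',Q.inv().apply(o['ft_force']).round(2),o['ft_torque'].round(2))
E
```

```text
now [ 0.6641 -0.124   0.2317] f [ 0.1  0.2 -1.1] w 0.0126 t 17.7833
total mm 12.314335319570777 deg 0.1274387066810315
[[0.062, 0.001, -0.0], [-0.0007, 0.0, 0.0002]]
f tool [ 0.4  -0.08  1.  ] [-0.59 -0.08  0.03]
```

apply_moves --steps '[[[0.025, 0, 0], [0, 0, 0], 0], [[0.025, 0, 0], [0, 0, 0], 0], [[0.025, 0, 0], [0, 0, 0], 0], [[0.025, 0, 0], [0, 0, 0], 0], [[0.025, 0, 0], [0, 0, 0], 0], [[0.025, 0, 0], [0, 0, 0], 0], [[0, 0, 0], [0, 0, 0], 0], [[0, 0, 0], [0, 0, 0], 0]]'

```text
clock: 18.45
eef_pos: [0.6667, -0.15, 0.2166]
tool_rot: [0.715, -0.649, -0.191, -0.175]
ft_force: [1.2, 0.2, -0.8]
grip_width: 0.0129
grasp_force: 60.2
```

```bash
python3 - <<'E'
from plan import *
p,rt=tube(-.08,M2,5.5); plan(p,rt,1); o=bot.get_obs(); Q=R.from_quat(o['tool_rot'])
print('f tool',Q.inv().apply(o['ft_force']).round(2),o['ft_torque'].round(2))
E
```

```text
now [ 0.6667 -0.15    0.2166] f [ 1.2  0.2 -0.8] w 0.0129 t 18.45
total mm 42.21320734041805 deg 0.12599119441355072
[[0.211, 0.001, -0.0], [-0.0007, 0.0001, 0.0002]]
f tool [ 0.28 -1.18  0.72] [-0.63 -0.05  0.04]
```

apply_moves --steps '[[[0.025, 0, 0], [0, 0, 0], 0], [[0.025, 0, 0], [0, 0, 0], 0], [[0.025, 0, 0], [0, 0, 0], 0], [[0.025, 0, 0], [0, 0, 0], 0], [[0.025, 0, 0], [0, 0, 0], 0], [[0.025, 0, 0], [0, 0, 0], 0], [[0.015, 0, 0], [0, 0, 0], 0], [[0, 0, 0], [0, 0, 0], 0]]'

```text
clock: 19.12
eef_pos: [0.6694, -0.1789, 0.1997]
tool_rot: [0.715, -0.65, -0.191, -0.175]
ft_force: [-0.8, -0.2, -1.2]
grip_width: 0.0131
grasp_force: 60.2
```

```bash
python3 - <<'E'
from plan import *
p,rt=tube(-.08,M2,5.5); plan(p,rt,1); o=bot.get_obs(); Q=R.from_quat(o['tool_rot'])
print('f tool',Q.inv().apply(o['ft_force']).round(2),o['ft_torque'].round(2))
E
```

```text
now [ 0.6694 -0.1789  0.1997] f [-0.8 -0.2 -1.2] w 0.0131 t 19.1167
total mm 8.61391364137472 deg 0.11234543737192797
[[0.043, 0.001, -0.001], [-0.0006, 0.0, 0.0001]]
f tool [0.7  0.84 0.98] [-0.63 -0.04 -0.02]
```

apply_moves --steps '[[[0.01, 0, 0], [0, 0, 0], 0], [[0.01, 0, 0], [0, 0, 0], 0], [[0.01, 0, 0], [0, 0, 0], 0], [[0.005, 0, 0], [0, 0, 0], 0], [[0.005, 0, 0], [0, 0, 0], 0], [[0, 0, 0], [0, 0, 0], 0], [[0, 0, 0], [0, 0, 0], 0], [[0, 0, 0], [0, 0, 0], 0]]'

```text
clock: 19.78
eef_pos: [0.6702, -0.1848, 0.1967]
tool_rot: [0.715, -0.649, -0.191, -0.175]
ft_force: [0.8, -0.0, -1.1]
grip_width: 0.013
grasp_force: 60.2
```

```bash
python3 - <<'E'
from plan import *
p,rt=tube(-.08,M2,5.5); plan(p,rt,1); o=bot.get_obs(); Q=R.from_quat(o['tool_rot'])
print('f tool',Q.inv().apply(o['ft_force']).round(2),o['ft_torque'].round(2))
E
```

```text
now [ 0.6702 -0.1848  0.1967] f [ 0.8 -0.  -1.1] w 0.013 t 19.7833
total mm 2.0054819085523574 deg 0.16887689035861714
[[0.01, 0.002, 0.001], [-0.0008, -0.0001, 0.0005]]
f tool [ 0.63 -0.78  0.91] [-0.62 -0.06 -0.02]
```

apply_moves --steps '[[[0.005, 0, 0], [0, 0, 0], 0], [[0.005, 0, 0], [0, 0, 0], 0], [[0.005, 0, 0], [0, 0, 0], 0], [[0.005, 0, 0], [0, 0, 0], 0], [[0, 0, 0], [0, 0, 0], 0], [[0, 0, 0], [0, 0, 0], 0], [[0, 0, 0], [0, 0, 0], 0], [[0, 0, 0], [0, 0, 0], 0]]'

```text
clock: 20.45
eef_pos: [0.6705, -0.1872, 0.1954]
tool_rot: [0.715, -0.649, -0.191, -0.175]
ft_force: [-1.9, 4.8, 2.2]
grip_width: 0.0128
grasp_force: 60.2
```

apply_moves --steps '[[[0.005, 0, 0], [0, 0, 0], 0], [[0.005, 0, 0], [0, 0, 0], 0], [[0, 0, 0], [0, 0, 0], 0], [[0, 0, 0], [0, 0, 0], 0], [[0, 0, 0], [0, 0, 0], 0], [[0, 0, 0], [0, 0, 0], 0], [[0, 0, 0], [0, 0, 0], 0], [[0, 0, 0], [0, 0, 0], 0]]'

```text
clock: 21.12
eef_pos: [0.6705, -0.1873, 0.1954]
tool_rot: [0.715, -0.649, -0.192, -0.176]
ft_force: [-3.9, 10.0, 5.3]
grip_width: 0.0132
grasp_force: 60.3
```

```bash
python3 - <<'E'
from plan import *
p,rt=tube(-.08,M2,5.5); plan(p,rt,1); o=bot.get_obs(); Q=R.from_quat(o['tool_rot'])
print('f tool',Q.inv().apply(o['ft_force']).round(2),o['ft_torque'].round(2))
E
```

```text
now [ 0.6705 -0.1873  0.1954] f [-3.9 10.   5.3] w 0.0132 t 21.1167
total mm 1.085844465449532 deg 0.2790034515263335
[[-0.005, 0.002, 0.002], [-0.0005, 0.0013, 0.0007]]
f tool [-11.62   2.86   0.63] [1.52 0.6  0.25]
```

apply_moves --steps '[[[-0.03, 0, 0], [0, 0, 0], 0], [[-0.06, 0, 0], [0, 0, 0], 0], [[-0.1, 0, 0], [0, 0, 0], 0], [[-0.1, 0, 0], [0, 0, 0], 0], [[-0.1, 0, 0], [0, 0, 0], 0], [[-0.1, 0, 0], [0, 0, 0], 0], [[-0.1, 0, 0], [0, 0, 0], 0], [[-0.1, 0, 0], [0, 0, 0], 0]]'

```text
clock: 21.78
eef_pos: [0.6589, -0.0701, 0.2633]
tool_rot: [0.715, -0.649, -0.19, -0.175]
ft_force: [-0.7, 0.1, -1.6]
grip_width: 0.0131
grasp_force: 60.1
```

```bash
python3 - <<'E'
from plan import *
T=np.array([.4705,.2405,.088])
rt=rot(181.9); off=np.array([-.0025,0,.0009]); p=T-rt.apply(off+[.121,0,0])+[0,0,.08]; print(p)
plan(p,rt,16)
E
```

```text
[0.46657111 0.35893485 0.1689    ]
now [ 0.6589 -0.0701  0.2633] f [-0.7  0.1 -1.6] w 0.0131 t 21.7833
total mm 479.5903778680313 deg 30.152209288387485
[[-0.106, 0.047, 0.095], [0.0003, 0.0104, 0.0012]]
[[-0.109, 0.048, 0.091], [0.0003, 0.0104, 0.0012]]
[[-0.112, 0.048, 0.088], [0.0003, 0.0104, 0.0012]]
[[-0.114, 0.049, 0.084], [0.0003, 0.0104, 0.0012]]
[[-0.117, 0.049, 0.08], [0.0003, 0.0104, 0.0012]]
[[-0.119, 0.05, 0.076], [0.0003, 0.0104, 0.0012]]
[[-0.121, 0.05, 0.072], [0.0003, 0.0104, 0.0012]]
[[-0.123, 0.051, 0.068], [0.0003, 0.0104, 0.0012]]
[[-0.125, 0.051, 0.064], [0.0003, 0.0104, 0.0012]]
[[-0.127, 0.052, 0.06], [0.0003, 0.0104, 0.0012]]
[[-0.129, 0.052, 0.056], [0.0003, 0.0104, 0.0012]]
[[-0.13, 0.053, 0.052], [0.0003, 0.0104, 0.0012]]
[[-0.132, 0.053, 0.047], [0.0003, 0.0104, 0.0012]]
[[-0.133, 0.054, 0.043], [0.0003, 0.0104, 0.0012]]
[[-0.134, 0.055, 0.038], [0.0003, 0.0104, 0.0012]]
[[-0.135, 0.055, 0.034], [0.0003, 0.0104, 0.0012]]
```

apply_moves --steps '[[[-0.106, 0.047, 0.095], [0.0003, 0.0104, 0.0012], 0], [[-0.109, 0.048, 0.091], [0.0003, 0.0104, 0.0012], 0], [[-0.112, 0.048, 0.088], [0.0003, 0.0104, 0.0012], 0], [[-0.114, 0.049, 0.084], [0.0003, 0.0104, 0.0012], 0], [[-0.117, 0.049, 0.08], [0.0003, 0.0104, 0.0012], 0], [[-0.119, 0.05, 0.076], [0.0003, 0.0104, 0.0012], 0], [[-0.121, 0.05, 0.072], [0.0003, 0.0104, 0.0012], 0], [[-0.123, 0.051, 0.068], [0.0003, 0.0104, 0.0012], 0]]'

```text
clock: 22.45
eef_pos: [0.5615, 0.1449, 0.2163]
tool_rot: [0.724, -0.678, -0.095, -0.089]
ft_force: [0.9, 0.2, -1.0]
grip_width: 0.013
grasp_force: 60.1
```

apply_moves --steps '[[[-0.125, 0.051, 0.064], [0.0003, 0.0104, 0.0012], 0], [[-0.127, 0.052, 0.06], [0.0003, 0.0104, 0.0012], 0], [[-0.129, 0.052, 0.056], [0.0003, 0.0104, 0.0012], 0], [[-0.13, 0.053, 0.052], [0.0003, 0.0104, 0.0012], 0], [[-0.132, 0.053, 0.047], [0.0003, 0.0104, 0.0012], 0], [[-0.133, 0.054, 0.043], [0.0003, 0.0104, 0.0012], 0], [[-0.134, 0.055, 0.038], [0.0003, 0.0104, 0.0012], 0], [[-0.135, 0.055, 0.034], [0.0003, 0.0104, 0.0012], 0]]'

```text
clock: 23.12
eef_pos: [0.4651, 0.3592, 0.1692]
tool_rot: [0.719, -0.695, 0.001, -0.001]
ft_force: [0.7, 0.5, -1.0]
grip_width: 0.0127
grasp_force: 60.1
```

```bash
python3 - <<'E'
from plan import *
T=np.array([.4705,.2405,.088])
rt=rot(181.9); off=np.array([-.0025,0,.0009]); p=T-rt.apply(off+[.121,0,0]); print(p)
plan(p,rt,6)
E
```

```text
[0.46657111 0.35893485 0.0889    ]
now [0.4651 0.3592 0.1692] f [ 0.7  0.5 -1. ] w 0.0127 t 23.1167
total mm 80.27486629068908 deg 0.20708969346673925
[[0.0, -0.001, 0.067], [-0.0002, 0.0, 0.0001]]
[[0.0, -0.001, 0.067], [-0.0002, 0.0, 0.0001]]
[[0.0, -0.001, 0.067], [-0.0002, 0.0, 0.0001]]
[[0.0, -0.001, 0.067], [-0.0002, 0.0, 0.0001]]
[[0.0, -0.001, 0.067], [-0.0002, 0.0, 0.0001]]
[[0.0, -0.001, 0.067], [-0.0002, 0.0, 0.0001]]
```

apply_moves --steps '[[[0, -0.001, 0.067], [0, 0, 0], 0], [[0, -0.001, 0.067], [0, 0, 0], 0], [[0, -0.001, 0.067], [0, 0, 0], 0], [[0, -0.001, 0.067], [0, 0, 0], 0], [[0, -0.001, 0.067], [0, 0, 0], 0], [[0, -0.001, 0.06], [0, 0, 0], 0], [[0, 0, 0], [0, 0, 0], 0], [[0, 0, 0], [0, 0, 0], 0]]'

```text
clock: 23.78
eef_pos: [0.4668, 0.3576, 0.0894]
tool_rot: [0.719, -0.695, 0.0, -0.0]
ft_force: [0.5, 0.4, -0.5]
grip_width: 0.0131
grasp_force: 60.1
```

apply_moves --steps '[[[0, 0, 0], [0, 0, 0], 0], [[0, 0, 0], [0, 0, 0], 0], [[0, 0, 0], [0, 0, 0], 0], [[0, 0, 0], [0, 0, 0], 0], [[0, 0, 0], [0, 0, 0], 0], [[0, 0, 0], [0, 0, 0], 0], [[0, 0, 0], [0, 0, 0], 0], [[0, 0, 0], [0, 0, 0], 0]]'

```text
clock: 24.45
eef_pos: [0.4676, 0.3576, 0.0896]
tool_rot: [0.719, -0.695, 0.0, -0.001]
ft_force: [0.4, -0.1, -2.0]
grip_width: 0.0126
grasp_force: 60.1
```

```bash
python3 - <<'E'
from plan import *
im,_=snap('side','fin0.png')
cv2.imwrite('pics/fin.png',cv2.resize(im[110:340,170:400,::-1],None,fx=2.6,fy=2.6,interpolation=cv2.INTER_CUBIC))
o=bot.get_obs(); Q=R.from_quat(o['tool_rot']); P=o['eef_pos']; print(P,o['ft_force'],np.abs(o['joint_vel']).max())
print('pred pin,collar,tip px in crop',((proj('side',[P+Q.apply([-.0025+a,0,.0009]) for a in(-.061,.041,.121)])-[170,110])*2.6).round(0).tolist())
E
```

```text
[0.46761539 0.35759716 0.08955797] [-0.36533113  0.50545849 -1.87467883] 0.000765998651513364
pred pin,collar,tip px in crop [[251.0, 506.0], [273.0, 430.0], [290.0, 375.0]]
```

View pics/fin.png

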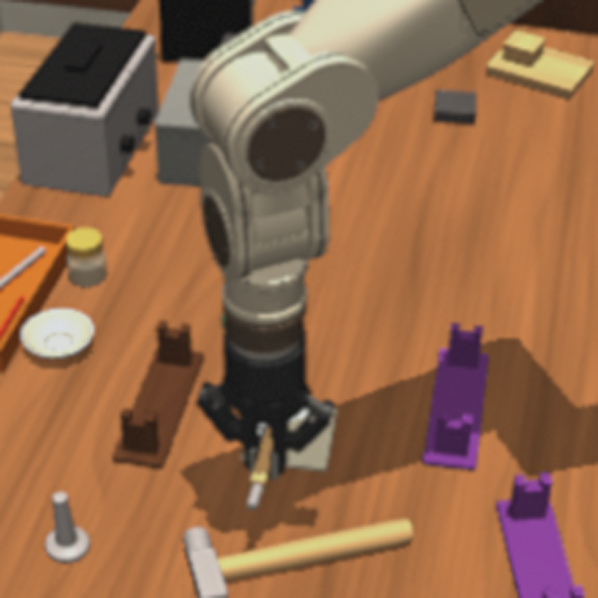

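The rod's pin end is at (254,498), close to the predicted (251,506). The rod is level over the tile, its cradle is empty and the bystanders in view are where they were. I'm handing in.

```bash
python3 -c "
from workcell import bot
print(bot.job_done())"
```

```text
the job is handed in; nothing more can be done
None
```

I handed the job in at about 24.5 s: flask stood in the drawer, drawer shut on it, rod pushed in to a firm stop and pulled out, now held level and still about 80 mm over the tile; the hand-in gave no verdict, the flask was out of sight once the drawer shut, and the rod's seating was judged from force and position, not seen.

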